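Make up two home-exercise kits in the physiotherapy room

TASK

Make up two patients' home-exercise kits from the stock on the table: the orange dumbbell and the yellow finger trainer go in the blue tray, the green dumbbell and the putty tub with the red lid go in the grey tray. In each tray lay the dumbbell lengthwise in the wide trough and stand the small item upright in the narrower bay, each resting flat on the tray's floor; set things down, do not drop them, and leave the red trainer, the blue-lidded tub and the reflex hammer where they are.

Things in the scene. Friction and masses are not known exactly. Their poses are not given: they have to be found in the camera images.
- blue_tray: blue open kit tray fixed to the table, 164 (x) x 182 (y) mm, walls 4 mm thick, 22 mm high over the table; floor 4 mm thick. One wall along x divides it: on the +y side the wide trough for the dumbbell, inside 156 (x) x 92 (y) mm, centred at y = +41 mm; on the -y side the narrower bay with a white floor for the small item, inside 156 (x) x 78 (y) mm, centred at y = -48 mm. Origin: centre of the underside, z up
- grey_tray: grey open kit tray fixed to the table, 164 (x) x 182 (y) mm, walls 4 mm thick, 22 mm high over the table; floor 4 mm thick. One wall along x divides it: on the +y side the wide trough for the dumbbell, inside 156 (x) x 92 (y) mm, centred at y = +41 mm; on the -y side the narrower bay with a white floor for the small item, inside 156 (x) x 78 (y) mm, centred at y = -48 mm. Origin: centre of the underside, z up
- orange_dumbbell: orange dumbbell: short hand weight, 130 mm long along its x, two orange six-sided heads (50 mm across flats, 40 mm long each) lying on a flat, and between them a bare steel handle 24 mm in diameter and 50 mm long; 0.5 kg, give or take. Origin: its very centre, on the handle's axis, 25 mm above what it lies on
- green_dumbbell: green dumbbell: short hand weight, 130 mm long along its x, two green six-sided heads (50 mm across flats, 40 mm long each) lying on a flat, and between them a bare steel handle 24 mm in diameter and 50 mm long; 0.5 kg, give or take. Origin: its very centre, on the handle's axis, 25 mm above what it lies on
- yellow_trainer: yellow finger trainer: yellow block 70 (x) x 24 (y) x 30 (z) mm with four black round keys along its top, 42 mm tall in all, standing on its flat base; rigid, the keys do not move; about 90 g. Origin: centre of its underside, z up
- red_tub: closed round putty tub, white with a red lid, 50 mm in diameter, 40 mm tall (the lid is the top 12 mm), standing upright; about 100 g. Origin: centre of its underside, z up
- red_trainer: red finger trainer, not wanted: red block 70 (x) x 24 (y) x 30 (z) mm with four black round keys along its top, 42 mm tall in all, standing on its flat base; rigid, the keys do not move; about 90 g. Origin: centre of its underside, z up
- blue_tub: not wanted: closed round putty tub, white with a blue lid, 50 mm in diameter, 40 mm tall (the lid is the top 12 mm), standing upright; about 100 g. Origin: centre of its underside, z up
- reflex_hammer: reflex hammer lying on the table, not wanted: 175 mm long along its x, thin steel and black handle, black rubber head 55 mm wide at the +x end, 24 mm high. Origin: at table height, under the handle, 70 mm from the head's middle
Mind the look-alikes: they are no part of the job. What is shaped like the red_tub but black or pink is not meant.

How it is judged:
By the outcome, as a careful person would: the job done as asked, in the order asked, and still so for the second after the job is handed in, with the robot touching nothing.
It also fails if it takes over 120 s, if anything falls off the work surface, if the arm or the gripper's body presses on something with over 40 N, if the wrist force passes 120 N, or if a joint passes its speed limit or range.

ROBOT

A 6-joint arm with a two-finger parallel gripper is mounted at the origin on the work surface. World frame = base frame: x ahead of the robot, y to its left, z up, the work surface at z = 0. Lengths are in m, angles in rad, forces in N, time in s.
With the tool pointing down it reaches from about 0.325 to 0.775 m from the base axis. Payload 5.5 kg.
Tool frame: the origin (TCP) lies at the very end of the fingers, on their centre line; the grasp point (between the pads) lies 19 mm behind it (env.pinch_z is the distance from the TCP to the grasp point, in m); z points along the fingers, x is the direction in which the jaws open and shut, and the axes are right-handed (so a half turn about z gives the same grasp; the last joint's range is limited). The gripper opens to 88 mm and grips with 3 to 60 N. Pads are 20 mm wide; open, the fingers measure 115 mm over their backs; the gripper's body (75 mm by 178 mm) begins 61 mm behind the grasp point.
Start: joints at [1.096, 0.091, 1.231, -0, 1.82, -0.057], TCP at [0.243, 0.548, 0.223] pointing down, gripper open.
Joint ranges: [-2.87, 2.87], [-0.86, 2.18], [0.17, 2.46], [-1.51, 4.65], [0.06, 2.69], [-2.65, 2.65]. Speed limits (rad/s): [2.57, 2.57, 3.01, 3.14, 3.14, 3.14].

INTERFACE

Orientations are given as a unit quaternion [x, y, z, w].
In Python, from bench import env gives the robot as it stands.
- The arm moves only by the tool servo_tool, never from a script. Its argument "rows" is a list of rows, each a list of 7 numbers: the shift along the tool's x, y, z in mm, then the turn, a rotation vector about the tool's x, y, z in degrees, then the closure in counts, from 0 (fully open) to 255 (shut). A call has 1 to 12 rows; each row shifts and turns the commanded pose from where the row before left it, along the tool's axes as they then stand; what a row does not reach is not made up. A row lasts 1/10 s, in which the tool goes at most 50 mm and 8.59 degrees, less where a joint would pass 70% of its speed; a pose out of reach is approached as far as the arm can. A call with a gripper value outside its range is refused whole. The fingers move at their own pace and stop on an object; "squeeze" is the grip in N (left out, the last holds). Time passes only in rows, so rows that do not move let the fingers close. It gives the time, the measured TCP pose, the force and the opening at its end, in the units of the state.
- env.observe(): the state, without advancing time (a new reading comes with each control period).
- env.capture(name): name is "scene" or "side" or "wrist"; returns the picture (420x560x3 uint8, red, green, blue); there is no depth.
- env.camera_model(name): a dict with "fovy" (degrees; the focal length in pixels is half the picture's height over the tangent of half this angle, whatever the lens; pixels are square), "cx", "cy" (the principal point, pixels), "R" (3x3) and "t" (3): a world point X has camera coordinates R X + t; the wrist camera has in their place "tool_from_camera" (4x4, takes a point from camera to tool coordinates, whose origin is the TCP and whose axes are the tool frame's). Camera axes: x right, y down, z forward; pixel columns grow to the right and rows downward; lengths in m; the calibration is good to about 2 mm. A picture is of the moment at which its call begins: read the wrist's pose just before it. camera_model takes no time and is no camera call.
- env.hand_in(): hands the job in, once; it reports no verdict.
Trained networks look in the newest picture that a camera, given by its name, has taken for a name from the list of things; names that differ only in an ending like _2 or _b are one class to them, and where a whole thing is asked for, a point or a joint stands for the part that bears it (a point fixed in the world has none). Each returns a list of dicts, best first, with "confidence" (0 to 1); they miss things now and then, are a little off and sometimes report something else, mostly with a low value. They report only what shows in the picture. A call takes as long as a camera call. They do not tell look-alikes from the thing itself.
- env.find_in(query, camera): "location" ([column, row] as shares, 0 to 1, of the picture: columns of its width, rows of its height, amid what is visible of it).
- env.spot_point(query, camera): "location" ([column, row] as shares, 0 to 1, of the picture: columns of its width, rows of its height: a listed point, or the origin of a listed thing).
The state is a dict: "time_s": time; "qpos": joint angles; "joint_vel": joint speeds; "joint_torque": joint torques, N m; "ee_pos": TCP position; "tcp_rot": TCP orientation; "contact_force": force on the tool from outside, world axes, zero at the start; "torque": the same for the moment, N m; "gripper_width": finger opening in m.
Only numpy, scipy, OpenCV 4.12 (cv2) and the standard library are available. Lean on these libraries where they do the work, as an engineer would, in place of code of your own. Each camera call takes 0.05 s, during which the arm holds its last target. There are 200 camera calls.

## Working session

There is one attempt and no reset: what is moved stays moved. The work goes in short steps, Python scripts to look and compute and a tool call to move; the robot and the scene stay as the last step left them, time stands still between calls to the robot, and variables do not carry over. Pictures are saved under pics/ and viewed, about 12 in all and at most 16, crops included, and the job is handed in when it is done.

Besides the shell and the picture viewer there is one more tool, called as name(argument=value, ...) on one line, values as JSON. servo_tool: Moves the arm, as the interface text tells. Its arguments: {"type":"object","properties":{"rows":{"type":"array","items":{"type":"array","items":{"type":"number"}}},"squeeze":{"type":"number"}},"required":["rows"]}

```bash
mkdir -p pics; cat > h.py <<'E'
from bench import env
import numpy as np, cv2
from scipy.spatial.transform import Rotation as Ro
def snap(cam,name):
    o=env.observe(); im=env.capture(cam); cv2.imwrite(f'pics/{name}.png',im[:,:,::-1]); return o,im
def model(cam,o=None):
    m=env.camera_model(cam); f=210/np.tan(np.radians(m['fovy'])/2)
    if 'R' in m: R,t=np.array(m['R']),np.array(m['t'])
    else:
        T=np.eye(4);T[:3,:3]=Ro.from_quat(o['tcp_rot']).as_matrix();T[:3,3]=o['ee_pos']
        W=np.linalg.inv(T@np.array(m['tool_from_camera'])); R,t=W[:3,:3],W[:3,3]
    return R,t,f,m['cx'],m['cy'],m
def back(cam,u,v,z,o=None):
    R,t,f,cx,cy,_=model(cam,o); d=R.T@np.array([(u-cx)/f,(v-cy)/f,1]); c=-R.T@t
    return c+d*(z-c[2])/d[2]
def proj(cam,X,o=None):
    R,t,f,cx,cy,_=model(cam,o); p=R@np.array(X)+t; return cx+f*p[0]/p[2],cy+f*p[1]/p[2]
E
python3 - <<'E'
from h import *
o,_=snap('scene','scene0'); print(o['ee_pos'],o['tcp_rot'],o['time_s'])
print(env.camera_model('scene'))
Z=dict(blue_tray=0,grey_tray=0,orange_dumbbell=.025,green_dumbbell=.025,yellow_trainer=0,red_tub=0,red_trainer=0,blue_tub=0,reflex_hammer=0)
for n,z in Z.items():
    for r in env.spot_point(n,'scene')[:4]:
        u,v=r['location'][0]*560,r['location'][1]*420
        print(n,round(r['confidence'],2),(round(u),round(v)),back('scene',u,v,z)[:2].round(3))
snap('side','side0');print(env.camera_model('wrist'))
E
```

```text
[0.24329579 0.54814613 0.22154631] [ 8.38368258e-01  5.45103462e-01 -8.16181327e-04  4.62435873e-04] 0.0
{'fovy': 57.28673113763639, 'cx': 271.96269392929725, 'cy': 207.4371509938386, 'R': array([[-0.06694929,  0.99774391,  0.00498832],
       [ 0.73299634,  0.05257526, -0.67819776],
       [-0.67692995, -0.04174844, -0.73486251]]), 't': array([ 0.03808724, -0.33508621,  1.26984571])}
blue_tray 0.7 (335, 270) [0.633 0.141]
grey_tray 0.7 (202, 269) [ 0.649 -0.148]
orange_dumbbell 0.93 (131, 191) [ 0.452 -0.362]
green_dumbbell 0.74 (431, 209) [0.457 0.377]
yellow_trainer 0.57 (309, 206) [0.445 0.084]
red_tub 0.92 (227, 169) [ 0.323 -0.141]
red_tub 0.89 (271, 226) [ 0.517 -0.005]
red_tub 0.72 (278, 180) [0.355 0.002]
red_tub 0.7 (214, 216) [ 0.496 -0.148]
red_trainer 0.83 (363, 205) [0.434 0.22 ]
blue_tub 0.55 (185, 198) [ 0.44 -0.23]
{'fovy': 68.17866247326465, 'cx': 273.1226907024552, 'cy': 205.2470796544239, 'tool_from_camera': array([[ 9.99999656e-01, -3.19426406e-04,  7.65845346e-04,
        -4.98021166e-04],
       [ 1.14050863e-04,  9.67088212e-01,  2.54441304e-01,
        -7.08466815e-02],
       [-8.21915277e-04, -2.54441129e-01,  9.67087916e-01,
        -1.62875074e-01],
       [ 0.00000000e+00,  0.00000000e+00,  0.00000000e+00,
         1.00000000e+00]])}
```

View pics/scene0.png

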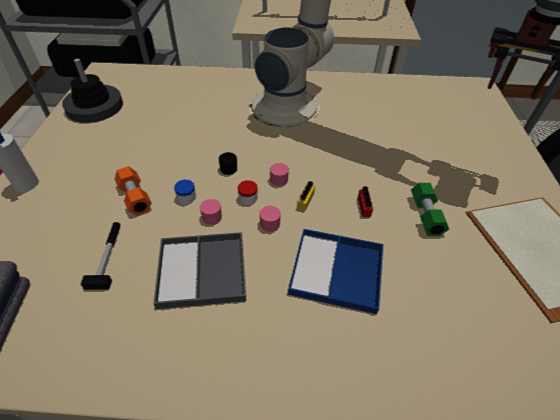

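The scene view shows the following:
- **Targets:** orange dumbbell (133,190), yellow trainer (306,196), green dumbbell (429,209), red-lidded tub (247,192).
- **Tub look-alikes:** blue lid (185,191), black (228,162), pink (279,174), (211,212) and (270,218).
- **Trainer look-alike:** red trainer (365,202).
- **Trays:** grey (202,269), blue (337,270), each with its white bay to the left (-y).

The choice is the tub with the red lid on a white body, at (247,192). I'll check it in a close crop and fit the poses.

```bash
python3 - <<'E'
from h import *
im=cv2.imread('pics/scene0.png')
c=cv2.resize(im[150:315,100:460],None,fx=2.2,fy=2.2,interpolation=cv2.INTER_CUBIC); s=cv2.imread('pics/side0.png')
cv2.imwrite('pics/crop0.png',c)
print('tcp px',proj('scene',[.243,.548,.223]),'base',proj('scene',[0,0,0]))
print('redtub', back('scene',248,188,.04).round(3))
hsv=cv2.cvtColor(im,cv2.COLOR_BGR2HSV)
def blob(n,lo,hi,box,z):
    m=cv2.inRange(hsv,lo,hi); k=np.zeros_like(m); x0,y0,x1,y1=box; k[y0:y1,x0:x1]=m[y0:y1,x0:x1]
    v,u=np.nonzero(k); P=np.array([back('scene',a,b,z)[:2] for a,b in zip(u,v)])
    r=cv2.minAreaRect(P.astype(np.float32)*1000); w=np.linalg.eigh(np.cov(P.T)); d=w[1][:,1]
    print(n,len(u),P.mean(0).round(3),'rect',[np.round(x,1) for x in r],'axis deg',np.degrees(np.arctan2(d[1],d[0])).round(1))
blob('orange',(3,150,50),(18,255,255),(105,155,160,225),.03)
blob('green',(45,100,20),(85,255,255),(400,175,460,245),.03)
blob('yellow',(20,120,60),(35,255,255),(290,175,325,220),.02)
blob('redlid',(0,150,80),(4,255,255),(230,175,265,210),.036)
blob('bluetray',(105,120,20),(130,255,255),(280,225,395,320),.012)
E
```

```text
tcp px (np.float64(510.40519015783775), np.float64(90.49795754668891)) base (np.float64(283.49447018038825), np.float64(105.98220599917347))
redtub [ 0.434 -0.069  0.04 ]
orange 829 [ 0.449 -0.359] rect [array([ 448.5, -359.1]), array([185. ,  56.6]), np.float64(33.4)] axis deg -146.9
green 846 [0.459 0.369] rect [array([458.2, 369. ]), array([169.4,  56.5]), np.float64(3.8)] axis deg -179.2
yellow 219 [0.441 0.074] rect [array([432.8,  74.6]), array([28.9, 94.7]), np.float64(70.7)] axis deg 159.7
redlid 214 [ 0.426 -0.072] rect [array([425.8, -72.1]), array([42.8, 45.3]), np.float64(4.1)] axis deg 100.3Traceback (most recent call last):
  File "<stdin>", line 17, in <module>
  File "<stdin>", line 10, in blob
  File "h.py", line 14, in back
    R,t,f,cx,cy,_=model(cam,o); d=R.T@np.array([(u-cx)/f,(v-cy)/f,1]); c=-R.T@t
                  ~~~~~^^^^^^^
  File "h.py", line 7, in model
    m=env.camera_model(cam); f=210/np.tan(np.radians(m['fovy'])/2)
ValueError: time passes only in moves, steps and waits
```

View pics/crop0.png

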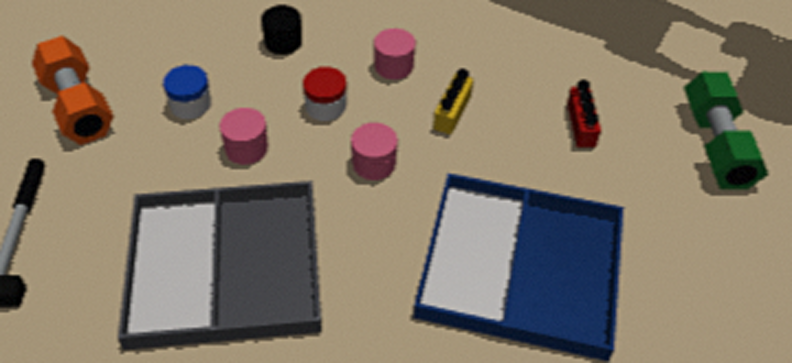

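View pics/side0.png

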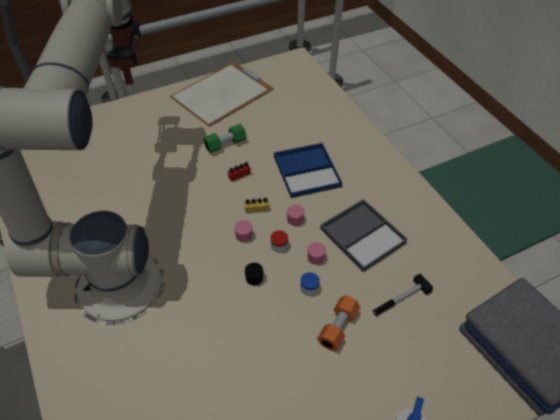

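The crop confirms the red-lidded white tub at crop (325,92). The trays' dark troughs are on the right (+y) and both trays are slightly turned. The side view agrees: the arm is folded over at left and the way is clear. I'll cache the camera models and compute the tray poses and the first move.

```bash
python3 - <<'E'
s=open('h.py').read()
s=s.replace("def snap(","""import os,pickle
def cmod(cam):
    p=f'm_{cam}.pkl'
    if not os.path.exists(p): pickle.dump(env.camera_model(cam),open(p,'wb'))
    return pickle.load(open(p,'rb'))
def step(dx,o=None):
    'world displacement -> tool frame mm'
    o=o or env.observe(); return (Ro.from_quat(o['tcp_rot']).inv().apply(dx)*1000).round(1)
def jawdeg(o): # heading of tool x in world, and whether pointing down
    R=Ro.from_quat(o['tcp_rot']).as_matrix(); return np.degrees(np.arctan2(R[1,0],R[0,0])),R[2,2]
def snap(""",1).replace("m=env.camera_model(cam)","m=cmod(cam)")
open('h.py','w').write(s)
E
python3 - <<'E'
from h import *
for n,C in dict(grey=[(162.3,239.1),(241.4,233.2),(245.5,297.7),(155.5,304.5)],blue=[(304.1,230),(382.7,244.1),(376.8,309.1),(288.6,291.8)]).items():
    P=np.array([back('scene',u,v,.022)[:2] for u,v in C]); 
    # model: near -y, near +y, far +y, far -y
    M=np.array([[-82,-91],[-82,91],[82,91],[82,-91]])/1000
    c=P.mean(0); H=M.T@(P-c); th=np.arctan2(H[0,1]-H[1,0],H[0,0]+H[1,1]); R=np.array([[np.cos(th),-np.sin(th)],[np.sin(th),np.cos(th)]])
    print(n,c.round(4),np.degrees(th).round(1),'res mm',((P-c-M@R.T)*1000).round(0).tolist(),'trough',(c+R@[0,.041]).round(4),'bay',(c+R@[0,-.048]).round(4))
o=env.observe();print(jawdeg(o),o['qpos'],model('wrist',o)[5]['tool_from_camera'][:3,3])
E
```

```text
grey [ 0.6581 -0.1436] 9.5 res mm [[-0.0, 2.0], [0.0, -3.0], [1.0, -2.0], [-2.0, 3.0]] trough [ 0.6513 -0.1032] bay [ 0.6661 -0.1909]
blue [0.6381 0.1444] -9.7 res mm [[1.0, 4.0], [-1.0, -1.0], [-2.0, -5.0], [2.0, 2.0]] trough [0.6451 0.1848] bay [0.6301 0.0971]
(np.float64(66.06318007985358), np.float64(-0.9999999987914117)) [ 1.09631474e+00  9.11047315e-02  1.23071761e+00 -1.69757752e-05
  1.81981665e+00 -5.67094464e-02] [-0.00049802 -0.07084668 -0.16287507]
```

```bash
cat >> h.py <<'E'
from scipy.linalg import expm,logm
def plan(x,y,z,head,n,o=None):
    "n identical rows (constant screw) to TCP x,y,z, tool down, jaw heading deg"
    o=o or env.observe(); T=np.eye(4);T[:3,:3]=Ro.from_quat(o['tcp_rot']).as_matrix();T[:3,3]=o['ee_pos']
    G=np.eye(4);G[:3,:3]=(Ro.from_euler('z',head,degrees=True)*Ro.from_euler('x',180,degrees=True)).as_matrix();G[:3,3]=[x,y,z]
    A=expm(np.real(logm(np.linalg.inv(T)@G))/n); r=Ro.from_matrix(A[:3,:3]).as_rotvec(degrees=True)
    P=T.copy();rad=[]
    for i in range(n): P=P@A; rad.append(np.hypot(*P[:2,3]).round(2))
    print('n',n,'row',(A[:3,3]*1000).round(1),r.round(2),'norm',np.linalg.norm(A[:3,3]*1000).round(1),'rad',min(rad),max(rad))
E
python3 - <<'E'
from h import *
plan(.445,-.357,.18,-57,24)
E
```

```text
n 24 row [ 4.5 47.   1.8] [0.   0.   5.13] norm 47.2 rad 0.57 0.63
```

servo_tool(rows=[[4.5,47,1.8,0,0,5.13,0],[4.5,47,1.8,0,0,5.13,0],[4.5,47,1.8,0,0,5.13,0],[4.5,47,1.8,0,0,5.13,0],[4.5,47,1.8,0,0,5.13,0],[4.5,47,1.8,0,0,5.13,0],[4.5,47,1.8,0,0,5.13,0],[4.5,47,1.8,0,0,5.13,0],[4.5,47,1.8,0,0,5.13,0],[4.5,47,1.8,0,0,5.13,0],[4.5,47,1.8,0,0,5.13,0],[4.5,47,1.8,0,0,5.13,0]])

```text
time_s: 1.75
ee_pos: [0.6145, 0.1537, 0.2007]
tcp_rot: [0.999, 0.037, -0.0, -0.0]
contact_force: [0.7, 1.1, -0.5]
gripper_width: 0.0877
```

servo_tool(rows=[[4.5,47,1.8,0,0,5.13,0],[4.5,47,1.8,0,0,5.13,0],[4.5,47,1.8,0,0,5.13,0],[4.5,47,1.8,0,0,5.13,0],[4.5,47,1.8,0,0,5.13,0],[4.5,47,1.8,0,0,5.13,0],[4.5,47,1.8,0,0,5.13,0],[4.5,47,1.8,0,0,5.13,0],[4.5,47,1.8,0,0,5.13,0],[4.5,47,1.8,0,0,5.13,0],[4.5,47,1.8,0,0,5.13,0],[4.5,47,1.8,0,0,5.13,0]])

```text
time_s: 2.95
ee_pos: [0.4435, -0.3587, 0.1793]
tcp_rot: [0.878, -0.479, 0.0, 0.0]
contact_force: [-0.4, -0.2, -0.1]
gripper_width: 0.0883
```

servo_tool(rows=[[0,0,0,0,0,0,0],[0,0,0,0,0,0,0]])

```text
time_s: 3.15
ee_pos: [0.4442, -0.3578, 0.1796]
tcp_rot: [0.878, -0.478, 0.0, -0.0]
contact_force: [1.0, 0.0, 0.3]
gripper_width: 0.0881
```

```bash
cat >> h.py <<'E'
def blob(im,o,lo,hi,z,box=None,cam='wrist'):
    hsv=cv2.cvtColor(im,cv2.COLOR_RGB2HSV); m=cv2.inRange(hsv,lo,hi)
    if box: k=np.zeros_like(m); x0,y0,x1,y1=box; k[y0:y1,x0:x1]=m[y0:y1,x0:x1]; m=k
    m=cv2.morphologyEx(m,cv2.MORPH_OPEN,np.ones((3,3)))
    out=[]
    for c in cv2.findContours(m,cv2.RETR_EXTERNAL,cv2.CHAIN_APPROX_NONE)[0]:
        if cv2.contourArea(c)<150: continue
        P=np.array([back(cam,a,b,z,o)[:2] for a,b in c[:,0]]); r=cv2.minAreaRect((P*1000).astype(np.float32))
        print('blob px',c[:,0].mean(0).round(),'rect mm',np.round(r[0],1),np.round(r[1],1),round(r[2],1)); out.append(r)
    return out
E
python3 - <<'E'
from h import *
o,im=snap('wrist','w_or'); print(o['ee_pos'],jawdeg(o),o['time_s'])
for z in (.025,.05): r=blob(im,o,(3,150,50),(18,255,255),z)
E
```

```text
[ 0.44422882 -0.35782286  0.17956352] (np.float64(-57.15280482517539), np.float64(-0.9999998798289691)) 3.15
blob px [277. 233.] rect mm [ 408.4 -386. ] [55.2 56.6] 32.8
blob px [277. 148.] rect mm [ 484.3 -335.5] [41.9 56.8] 32.8
blob px [277. 233.] rect mm [ 415.9 -380.7] [50.8 52.2] 32.8
blob px [277. 148.] rect mm [ 485.8 -334.2] [38.6 52.3] 32.8
```

View pics/w_or.png

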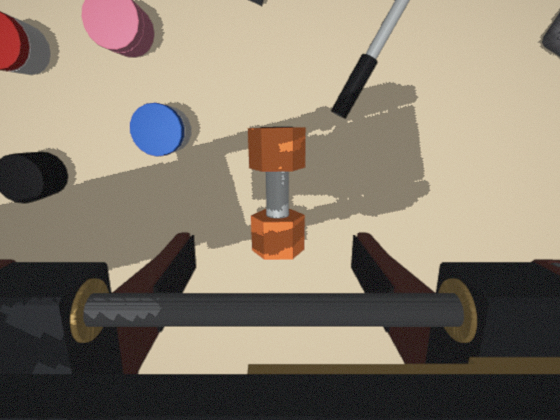

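The dumbbell lies along image columns around 277, with heads at rows 148 and 233 and the handle at about (277,192). It is lined up with the gripper and the jaws straddle the handle. Its centre is about (0.4485,-0.359) and its axis 32.8°. I'll descend now.

```bash
python3 - <<'E'
from h import *
plan(.4485,-.359,.0065,-57.2,6)
E
```

```text
n 6 row [ 0.6 -0.3 28.9] [-0.01 -0.    0.03] norm 28.9 rad 0.57 0.57
```

servo_tool(rows=[[0.6,-0.3,35,0,0,0,0],[0.6,-0.3,35,0,0,0,0],[0.6,-0.3,35,0,0,0,0],[0.6,-0.3,30,0,0,0,0],[0.6,-0.3,23,0,0,0,0],[0.6,-0.3,15,0,0,0,0],[0,0,0,0,0,0,0],[0,0,0,0,0,0,0]], squeeze=30)

```text
time_s: 4.0
ee_pos: [0.4492, -0.359, 0.0073]
tcp_rot: [0.879, -0.477, 0.0, 0.0]
contact_force: [-0.2, 0.1, 0.6]
gripper_width: 0.0884
```

servo_tool(rows=[[0,0,0,0,0,0,255],[0,0,0,0,0,0,255],[0,0,0,0,0,0,255],[0,0,0,0,0,0,255],[0,0,0,0,0,0,255],[0,0,0,0,0,0,255],[0,0,0,0,0,0,255],[0,0,0,0,0,0,255]])

```text
time_s: 4.8
ee_pos: [0.4482, -0.3592, 0.0064]
tcp_rot: [0.879, -0.478, -0.0, -0.0]
contact_force: [-0.3, 0.1, -0.9]
gripper_width: 0.0274
```

servo_tool(rows=[[0,0,0,0,0,0,255],[0,0,-10,0,0,0,255],[0,0,-25,0,0,0,255],[0,0,-35,0,0,0,255],[0,0,-35,0,0,0,255],[0,0,-30,0,0,0,255],[0,0,-15,0,0,0,255],[0,0,0,0,0,0,255],[0,0,0,0,0,0,255]])

```text
time_s: 5.7
ee_pos: [0.4478, -0.3588, 0.1546]
tcp_rot: [0.879, -0.478, -0.001, -0.0]
contact_force: [0.8, -0.0, -6.3]
gripper_width: 0.0231
```

```bash
python3 - <<'E'
from h import *
o=env.observe();print(o['gripper_width'],o['contact_force'],o['torque'])
# waypoint over blue trough, jaw perpendicular to tray x (heading -9.7+90=80.3 or -99.7)
plan(.645,.185,.18,-99.7,18)
plan(.645,.185,.18,80.3,18)
E
```

```text
0.023136079225635132 [ 0.76309323 -0.0223774  -6.3346272 ] [-0.06977996  0.12923332  0.02564772]
n 18 row [-27.7 -17.8  -1.4] [0.   0.01 2.37] norm 32.9 rad 0.49 0.67
n 18 row [ 19.2 -36.6  -1.4] [-0.01  0.01 -7.63] norm 41.3 rad 0.6 0.75
```

servo_tool(rows=[[19.2,-36.6,-1.4,0,0,-7.63,255],[19.2,-36.6,-1.4,0,0,-7.63,255],[19.2,-36.6,-1.4,0,0,-7.63,255],[19.2,-36.6,-1.4,0,0,-7.63,255],[19.2,-36.6,-1.4,0,0,-7.63,255],[19.2,-36.6,-1.4,0,0,-7.63,255],[19.2,-36.6,-1.4,0,0,-7.63,255],[19.2,-36.6,-1.4,0,0,-7.63,255],[19.2,-36.6,-1.4,0,0,-7.63,255]])

```text
time_s: 6.6
ee_pos: [0.7326, -0.1529, 0.1641]
tcp_rot: [0.995, 0.104, -0.003, -0.001]
contact_force: [-0.2, -0.6, -5.2]
gripper_width: 0.0234
```

servo_tool(rows=[[19.2,-36.6,-1.4,0,0,-7.63,255],[19.2,-36.6,-1.4,0,0,-7.63,255],[19.2,-36.6,-1.4,0,0,-7.63,255],[19.2,-36.6,-1.4,0,0,-7.63,255],[19.2,-36.6,-1.4,0,0,-7.63,255],[19.2,-36.6,-1.4,0,0,-7.63,255],[19.2,-36.6,-1.4,0,0,-7.63,255],[19.2,-36.6,-1.4,0,0,-7.63,255],[19.2,-36.6,-1.4,0,0,-7.63,255],[0,0,0,0,0,0,255],[0,0,0,0,0,0,255]])

```text
time_s: 7.7
ee_pos: [0.6439, 0.1856, 0.1789]
tcp_rot: [0.764, 0.645, -0.002, -0.001]
contact_force: [0.8, -1.0, -5.6]
gripper_width: 0.0233
```

```bash
python3 - <<'E'
from h import *
o,im=snap('wrist','w_bt'); print(o['ee_pos'],jawdeg(o),o['gripper_width'],o['contact_force'])
c,th=np.array([.6381,.1444]),np.radians(-9.7); R=np.array([[np.cos(th),-np.sin(th)],[np.sin(th),np.cos(th)]])
im=im[:,:,::-1].copy()
for x,y in [(-82,-91),(-82,91),(82,91),(82,-91),(-82,-7),(82,-7)]:
    p=proj('wrist',[*(c+R@[x/1000,y/1000]),.022],o); print((x,y),np.round(p)); cv2.circle(im,tuple(int(a) for a in p),3,(0,0,255),-1)
cv2.imwrite('pics/w_bt2.png',im)
E
```

```text
[0.64385714 0.18556576 0.17891561] (np.float64(80.33470876699502), np.float64(-0.9999919559379538)) 0.02334283292311675 [ 0.75607803 -1.02407852 -5.57447523]
(-82, -91) [140. 114.]
(-82, 91) [324. 114.]
(82, 91) [318. 266.]
(82, -91) [156. 266.]
(-82, -7) [225. 114.]
(82, -7) [230. 266.]
```

View pics/w_bt2.png

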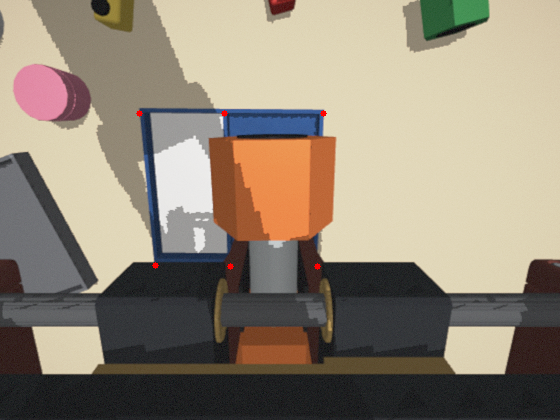

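The blue tray's near edge sits about 4 px above my prediction (row 110 against 114), so the tray is about 3–4 mm nearer the base. The columns and yaw match. The dumbbell hangs level over the trough. I'll lower it.

servo_tool(rows=[[0,-2,35,0,0,0,255],[0,0,40,0,0,0,255],[0,0,35,0,0,0,255],[0,0,25,0,0,0,255],[0,0,15,0,0,0,255],[0,0,5,0,0,0,255],[0,0,0,0,0,0,255],[0,0,0,0,0,0,255]])

```text
time_s: 8.55
ee_pos: [0.6444, 0.1852, 0.0286]
tcp_rot: [0.765, 0.644, 0.001, 0.001]
contact_force: [0.7, -0.1, -5.0]
gripper_width: 0.0237
```

servo_tool(rows=[[0,0,4,0,0,0,255],[0,0,4,0,0,0,255],[0,0,2,0,0,0,255],[0,0,0,0,0,0,255],[0,0,0,0,0,0,255]])

```text
time_s: 9.05
ee_pos: [0.643, 0.1853, 0.0166]
tcp_rot: [0.764, 0.645, -0.0, -0.0]
contact_force: [-0.6, 0.4, -7.2]
gripper_width: 0.0233
```

servo_tool(rows=[[0,0,2,0,0,0,255],[0,0,2,0,0,0,255],[0,0,0,0,0,0,255],[0,0,0,0,0,0,255],[0,0,0,0,0,0,255]])

```text
time_s: 9.55
ee_pos: [0.6432, 0.1853, 0.0127]
tcp_rot: [0.764, 0.645, 0.0, 0.0]
contact_force: [-0.9, -0.1, -5.6]
gripper_width: 0.0232
```

servo_tool(rows=[[0,0,1,0,0,0,255],[0,0,1,0,0,0,255],[0,0,0,0,0,0,255],[0,0,0,0,0,0,255]])

```text
time_s: 9.95
ee_pos: [0.6431, 0.1852, 0.0106]
tcp_rot: [0.764, 0.645, -0.0, 0.0]
contact_force: [-0.8, -0.3, -5.5]
gripper_width: 0.0236
```

servo_tool(rows=[[0,0,1,0,0,0,255],[0,0,0,0,0,0,255],[0,0,0,0,0,0,255]])

```text
time_s: 10.25
ee_pos: [0.6432, 0.1853, 0.0104]
tcp_rot: [0.764, 0.645, 0.0, 0.0]
contact_force: [-3.1, -1.7, 0.4]
gripper_width: 0.0234
```

servo_tool(rows=[[0,0,1,0,0,0,255],[0,0,0,0,0,0,255],[0,0,0,0,0,0,255]])

```text
time_s: 10.55
ee_pos: [0.6432, 0.1853, 0.0104]
tcp_rot: [0.764, 0.645, 0.0, 0.0]
contact_force: [-5.6, -0.5, 5.7]
gripper_width: 0.0236
```

It has touched down: the weight is off the wrist. I'll release with a partial opening and rise.

servo_tool(rows=[[0,0,-1,0,0,0,170],[0,0,0,0,0,0,130],[0,0,0,0,0,0,120],[0,0,0,0,0,0,120],[0,0,0,0,0,0,120],[0,0,-10,0,0,0,120],[0,0,-30,0,0,0,120],[0,0,-40,0,0,0,120],[0,0,-40,0,0,0,60],[0,0,-40,0,0,0,0],[0,0,0,0,0,0,0]])

```text
time_s: 11.65
ee_pos: [0.6456, 0.1859, 0.1793]
tcp_rot: [0.764, 0.645, 0.006, 0.003]
contact_force: [0.4, 0.1, 0.9]
gripper_width: 0.0669
```

```bash
python3 - <<'E'
from h import *
o=env.observe();print(o['ee_pos'],jawdeg(o),o['gripper_width'],o['contact_force'])
# yellow: axis ~ -20deg -> jaw 70
plan(.435,.075,.18,70,6)
E
```

```text
[0.64561907 0.18588316 0.17926103] (np.float64(80.28662736223689), np.float64(-0.999910310451801)) 0.06690995152192164 [0.42621443 0.05581844 0.93069   ]
n 6 row [-26.5 -29.6  -0.4] [ 0.11 -0.06  1.71] norm 39.7 rad 0.44 0.63
```

servo_tool(rows=[[-26.5,-29.6,0,0,0,1.71,0],[-26.5,-29.6,0,0,0,1.71,0],[-26.5,-29.6,0,0,0,1.71,0],[-26.5,-29.6,0,0,0,1.71,0],[-26.5,-29.6,0,0,0,1.71,0],[-26.5,-29.6,0,0,0,1.71,0],[0,0,0,0,0,0,0],[0,0,0,0,0,0,0],[0,0,0,0,0,0,0]])

```text
time_s: 12.55
ee_pos: [0.4335, 0.0744, 0.1699]
tcp_rot: [0.819, 0.574, 0.0, 0.0]
contact_force: [-0.7, 1.3, -0.5]
gripper_width: 0.0879
```

```bash
python3 - <<'E'
from h import *
o,im=snap('wrist','w_ye'); print(o['ee_pos'],jawdeg(o),o['gripper_width'],o['time_s'])
blob(im,o,(20,110,60),(35,255,255),.030)
snap('side','side1')
E
```

```text
[0.4334507  0.07437425 0.16990346] (np.float64(70.04851469090369), np.float64(-0.9999996412356933)) 0.08790837044937355 12.55
blob px [272. 190.] rect mm [425.9  75.3] [22.8 70.1] 70.5
```

View pics/w_ye.png

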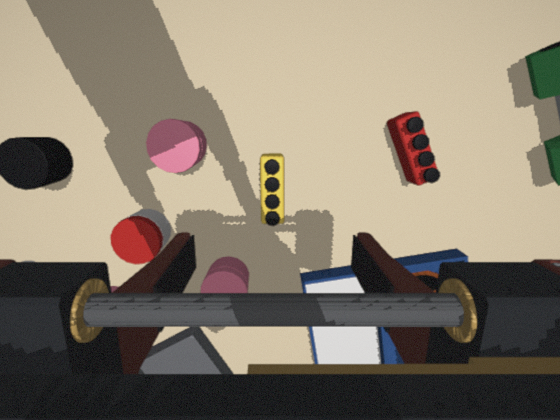

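The yellow trainer is at (272,190), nearly aligned with the jaws, with centre (0.4259,0.0753) and axis -19.5°. The finger path at columns 215–330 is clear of the pink tub at (176,145).

```bash
python3 - <<'E'
from h import *
o=env.observe();print(step([.4259-o['ee_pos'][0],.0753-o['ee_pos'][1],.0035-o['ee_pos'][2]],o))
E
```

```text
[ -1.7  -7.3 166. ]
```

servo_tool(rows=[[-0.8,-3.5,35,0,0,-0.5,0],[-0.8,-3.5,40,0,0,0,0],[0,0,35,0,0,0,0],[0,0,28,0,0,0,0],[0,0,18,0,0,0,0],[0,0,9,0,0,0,0],[0,0,0,0,0,0,0],[0,0,0,0,0,0,0]], squeeze=15)

```text
time_s: 13.45
ee_pos: [0.4262, 0.0751, 0.0055]
tcp_rot: [0.816, 0.577, 0.0, 0.0]
contact_force: [-0.1, -0.6, 0.3]
gripper_width: 0.0882
```

servo_tool(rows=[[0,0,1,0,0,0,255],[0,0,0,0,0,0,255],[0,0,0,0,0,0,255],[0,0,0,0,0,0,255],[0,0,0,0,0,0,255],[0,0,0,0,0,0,255],[0,0,0,0,0,0,255],[0,0,0,0,0,0,255],[0,0,0,0,0,0,255]])

```text
time_s: 14.35
ee_pos: [0.4255, 0.075, 0.0036]
tcp_rot: [0.817, 0.577, -0.0, -0.0]
contact_force: [0.1, -0.3, 0.2]
gripper_width: 0.0237
```

servo_tool(rows=[[0,0,-10,0,0,0,255],[0,0,-30,0,0,0,255],[0,0,-40,0,0,0,255],[0,0,-30,0,0,0,255],[0,0,-10,0,0,0,255],[0,0,0,0,0,0,255]])

```text
time_s: 14.95
ee_pos: [0.4263, 0.075, 0.1253]
tcp_rot: [0.817, 0.577, 0.001, 0.001]
contact_force: [0.5, -0.1, -1.3]
gripper_width: 0.0241
```

```bash
python3 - <<'E'
from h import *
o=env.observe();print(o['ee_pos'],jawdeg(o),o['gripper_width'],o['contact_force'])
c,th=np.array([.6351,.1449]),np.radians(-9.7); R=np.array([[np.cos(th),-np.sin(th)],[np.sin(th),np.cos(th)]])
b=c+R@[0,-.048]; print(b); plan(*b,.11,80.3,6)
E
```

```text
[0.42633138 0.07497654 0.12526316] (np.float64(70.5212118932048), np.float64(-0.9999947110862135)) 0.024083080041219028 [ 0.50661639 -0.13037078 -1.28672068]
[0.62701251 0.09758623]
n 6 row [12.5 31.3  2.6] [ 0.03 -0.01 -1.63] norm 33.8 rad 0.47 0.63
```

servo_tool(rows=[[12.5,31.3,2,0,0,-1.63,255],[12.5,31.3,2,0,0,-1.63,255],[12.5,31.3,2,0,0,-1.63,255],[12.5,31.3,2,0,0,-1.63,255],[12.5,31.3,2,0,0,-1.63,255],[12.5,31.3,2,0,0,-1.63,255],[0,0,0,0,0,0,255],[0,0,0,0,0,0,255],[0,0,0,0,0,0,255]])

```text
time_s: 15.85
ee_pos: [0.625, 0.0971, 0.1106]
tcp_rot: [0.764, 0.645, -0.001, -0.001]
contact_force: [-0.4, 0.6, -0.9]
gripper_width: 0.0234
```

```bash
python3 - <<'E'
from h import *
o,im=snap('wrist','w_by'); print(o['ee_pos'],jawdeg(o),o['gripper_width'],o['contact_force'])
blob(im,o,(0,0,120),(180,60,255),.004,None)
E
```

```text
[0.62499564 0.09714965 0.11057423] (np.float64(80.28593061506037), np.float64(-0.9999977597820956)) 0.023416176442814476 [-0.35443821  0.55874193 -0.87421837]
blob px [ 72. 361.] rect mm [ 756.3 -136.4] [33.7 72. ] 6.5
blob px [ 75. 332.] rect mm [ 723.9 -121.4] [42.4 17.5] 80.3
blob px [480. 348.] rect mm [810.9 277. ] [65.8 56.5] 80.3
blob px [273. 349.] rect mm [769.4  71.9] [78.7 44.1] 80.3
blob px [384. 221.] rect mm [658.5 193.4] [26.6 54.5] 80.4
blob px [273. 177.] rect mm [601.9 100.9] [ 79.4 111.3] 79.9
blob px [262. 140.] rect mm [588.8 111. ] [521.5 249.3] 80.3
```

View pics/w_by.png

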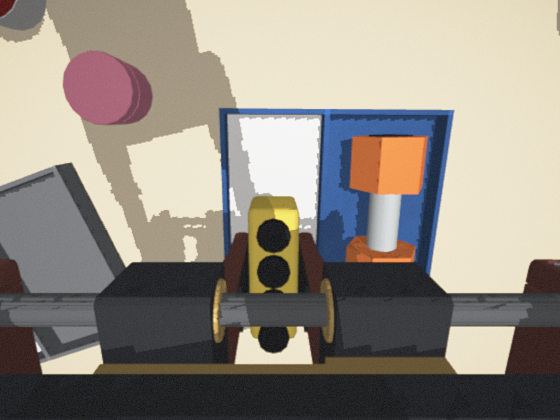

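The trainer hangs upright over the white bay (columns 228–322 at the near edge), centred to within 1 mm. The orange dumbbell lies lengthwise and centred in the trough at (388,195). I'll lower the trainer.

servo_tool(rows=[[0,2,30,0,0,0,255],[0,0,30,0,0,0,255],[0,0,20,0,0,0,255],[0,0,10,0,0,0,255],[0,0,5,0,0,0,255],[0,0,3,0,0,0,255],[0,0,2,0,0,0,255],[0,0,0,0,0,0,255],[0,0,0,0,0,0,255]])

```text
time_s: 16.8
ee_pos: [0.6287, 0.097, 0.0125]
tcp_rot: [0.764, 0.645, 0.001, 0.0]
contact_force: [0.4, 0.1, -0.6]
gripper_width: 0.0239
```

servo_tool(rows=[[0,0,1,0,0,0,255],[0,0,0,0,0,0,255],[0,0,0,0,0,0,255]])

```text
time_s: 17.1
ee_pos: [0.6282, 0.097, 0.0107]
tcp_rot: [0.764, 0.645, -0.0, 0.0]
contact_force: [0.9, 1.0, -1.1]
gripper_width: 0.0243
```

servo_tool(rows=[[0,0,1,0,0,0,255],[0,0,0,0,0,0,255],[0,0,0,0,0,0,255]])

```text
time_s: 17.4
ee_pos: [0.6281, 0.097, 0.0095]
tcp_rot: [0.764, 0.645, -0.0, -0.0]
contact_force: [-0.1, 0.9, -1.1]
gripper_width: 0.0238
```

servo_tool(rows=[[0,0,1,0,0,0,255],[0,0,0,0,0,0,255],[0,0,0,0,0,0,255]])

```text
time_s: 17.7
ee_pos: [0.6282, 0.097, 0.0086]
tcp_rot: [0.764, 0.645, -0.0, -0.0]
contact_force: [-0.4, 0.1, -0.6]
gripper_width: 0.0237
```

servo_tool(rows=[[0,0,0.8,0,0,0,255],[0,0,0,0,0,0,255],[0,0,0,0,0,0,255]])

```text
time_s: 18.0
ee_pos: [0.6282, 0.097, 0.0078]
tcp_rot: [0.764, 0.645, 0.0, 0.0]
contact_force: [-0.4, -0.3, -1.5]
gripper_width: 0.0239
```

servo_tool(rows=[[0,0,0.5,0,0,0,255],[0,0,0,0,0,0,255],[0,0,0,0,0,0,255]])

```text
time_s: 18.3
ee_pos: [0.6283, 0.097, 0.0077]
tcp_rot: [0.764, 0.645, 0.0, 0.0]
contact_force: [-1.1, 0.4, 0.8]
gripper_width: 0.0239
```

Contact. I'll release with a narrow opening, rise, then head for the green dumbbell.

servo_tool(rows=[[0,0,0,0,0,0,180],[0,0,0,0,0,0,155],[0,0,0,0,0,0,150],[0,0,0,0,0,0,150],[0,0,0,0,0,0,150],[0,0,-10,0,0,0,150],[0,0,-30,0,0,0,150],[0,0,-40,0,0,0,120],[0,0,-45,0,0,0,60],[0,0,-45,0,0,0,0],[0,0,0,0,0,0,0]])

```text
time_s: 19.4
ee_pos: [0.6309, 0.0973, 0.1877]
tcp_rot: [0.764, 0.645, 0.006, 0.004]
contact_force: [0.4, 0.2, 1.3]
gripper_width: 0.0646
```

```bash
python3 - <<'E'
from h import *
o=env.observe();print(o['ee_pos'],jawdeg(o),o['gripper_width'],o['contact_force'])
plan(.457,.369,.18,90,8)
E
```

```text
[0.63094044 0.09727787 0.18767693] (np.float64(80.30534924467062), np.float64(-0.999893477136294)) 0.06456464411080738 [0.41809829 0.24913334 1.28935286]
n 8 row [ 31.8 -24.9   0.8] [ 0.1  -0.02 -1.21] norm 40.4 rad 0.59 0.63
```

servo_tool(rows=[[31.8,-24.9,0.5,0,0,-1.21,0],[31.8,-24.9,0.5,0,0,-1.21,0],[31.8,-24.9,0.5,0,0,-1.21,0],[31.8,-24.9,0.5,0,0,-1.21,0],[31.8,-24.9,0.5,0,0,-1.21,0],[31.8,-24.9,0.5,0,0,-1.21,0],[31.8,-24.9,0.5,0,0,-1.21,0],[31.8,-24.9,0.5,0,0,-1.21,0],[0,0,0,0,0,0,0],[0,0,0,0,0,0,0],[0,0,0,0,0,0,0]])

```text
time_s: 20.5
ee_pos: [0.4549, 0.3681, 0.1734]
tcp_rot: [0.708, 0.707, -0.0, 0.0]
contact_force: [-1.1, 0.7, 0.0]
gripper_width: 0.0883
```

```bash
python3 - <<'E'
from h import *
o,im=snap('wrist','w_gr'); print(o['ee_pos'],jawdeg(o),o['gripper_width'],o['time_s'])
blob(im,o,(45,80,20),(85,255,255),.05)
E
```

```text
[0.45489378 0.36808925 0.1733569 ] (np.float64(89.92579173447304), np.float64(-0.9999998345685912)) 0.0882676767149501 20.5
blob px [279. 236.] rect mm [492.8 373.5] [51.6 51.8] 4.3
blob px [273. 150.] rect mm [409.  367.5] [40.3 52.1] 3.9
```

View pics/w_gr.png

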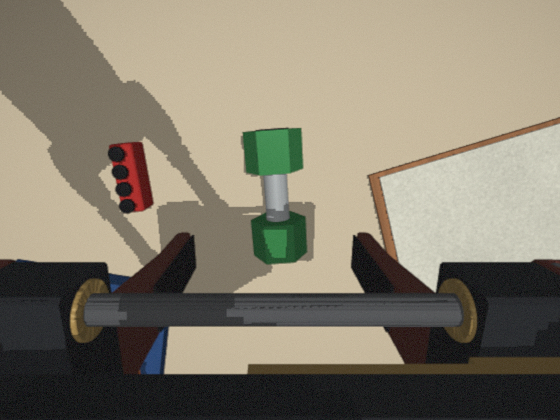

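The green dumbbell is upright in the view at columns 273–279, with the handle at (276,195). Its axis is 4° and its centre (0.4538,0.3707). The red trainer at (130,177) and the clipboard are clear of the fingers.

```bash
python3 - <<'E'
from h import *
plan(.4538,.3707,.0060,94,6)
E
```

```text
n 6 row [ 0.5 -0.2 27.9] [ 0.    0.   -0.69] norm 27.9 rad 0.59 0.59
```

servo_tool(rows=[[0.5,-0.2,35,0,0,-0.69,0],[0.5,-0.2,35,0,0,-0.69,0],[0.5,-0.2,35,0,0,-0.69,0],[0.5,-0.2,30,0,0,-0.69,0],[0.5,-0.2,20,0,0,-0.69,0],[0.5,-0.2,12,0,0,-0.69,0],[0,0,0,0,0,0,0],[0,0,0,0,0,0,0]], squeeze=30)

```text
time_s: 21.35
ee_pos: [0.4539, 0.3717, 0.0074]
tcp_rot: [0.682, 0.732, 0.001, 0.0]
contact_force: [0.5, -0.0, 0.8]
gripper_width: 0.0878
```

servo_tool(rows=[[0,0,0,0,0,0,255],[0,0,0,0,0,0,255],[0,0,0,0,0,0,255],[0,0,0,0,0,0,255],[0,0,0,0,0,0,255],[0,0,0,0,0,0,255],[0,0,0,0,0,0,255],[0,0,0,0,0,0,255],[0,0,0,0,0,0,255],[0,0,0,0,0,0,255]])

```text
time_s: 22.35
ee_pos: [0.453, 0.3715, 0.0063]
tcp_rot: [0.681, 0.732, -0.0, 0.0]
contact_force: [-0.2, -1.4, -0.1]
gripper_width: 0.0231
```

servo_tool(rows=[[0,0,-10,0,0,0,255],[0,0,-25,0,0,0,255],[0,0,-35,0,0,0,255],[0,0,-35,0,0,0,255],[0,0,-30,0,0,0,255],[0,0,-20,0,0,0,255],[0,0,0,0,0,0,255]])

```text
time_s: 23.05
ee_pos: [0.454, 0.3728, 0.1653]
tcp_rot: [0.681, 0.732, 0.003, 0.0]
contact_force: [0.4, 0.5, -4.5]
gripper_width: 0.0235
```

```bash
python3 - <<'E'
from h import *
o=env.observe();print(o['ee_pos'],jawdeg(o),o['gripper_width'],o['contact_force'],o['torque'])
for n in (14,16): plan(.6513-.003,-.1032,.18,99.5,n)
plan(.6513-.003,-.1032,.18,-80.5,18) if 0 else None
E
```

```text
[0.45399831 0.37277995 0.1652847 ] (np.float64(94.13437846157397), np.float64(-0.9999817413725699)) 0.023512095767787733 [ 0.36888281  0.4640797  -4.52189152] [0.07334734 0.02198648 0.03655907]
n 14 row [-35.4   9.9  -1.1] [ 0.02 -0.01 -0.38] norm 36.8 rad 0.56 0.66
n 16 row [-31.    8.6  -1. ] [ 0.02 -0.01 -0.34] norm 32.2 rad 0.56 0.66
```

servo_tool(rows=[[-35.4,9.9,-1,0,0,-0.38,255],[-35.4,9.9,-1,0,0,-0.38,255],[-35.4,9.9,-1,0,0,-0.38,255],[-35.4,9.9,-1,0,0,-0.38,255],[-35.4,9.9,-1,0,0,-0.38,255],[-35.4,9.9,-1,0,0,-0.38,255],[-35.4,9.9,-1,0,0,-0.38,255]])

```text
time_s: 23.75
ee_pos: [0.5442, 0.13, 0.1659]
tcp_rot: [0.664, 0.748, -0.001, -0.001]
contact_force: [-0.4, 0.3, -5.4]
gripper_width: 0.0232
```

servo_tool(rows=[[-35.4,9.9,-1,0,0,-0.38,255],[-35.4,9.9,-1,0,0,-0.38,255],[-35.4,9.9,-1,0,0,-0.38,255],[-35.4,9.9,-1,0,0,-0.38,255],[-35.4,9.9,-1,0,0,-0.38,255],[-35.4,9.9,-1,0,0,-0.38,255],[-35.4,9.9,-1,0,0,-0.38,255],[0,0,0,0,0,0,255],[0,0,0,0,0,0,255]])

```text
time_s: 24.65
ee_pos: [0.6468, -0.105, 0.1723]
tcp_rot: [0.647, 0.762, -0.001, -0.002]
contact_force: [0.3, 0.8, -5.3]
gripper_width: 0.0233
```

```bash
python3 - <<'E'
from h import *
o,im=snap('wrist','w_gt'); print(o['ee_pos'],jawdeg(o),o['gripper_width'],o['contact_force'])
c,th=np.array([.6551,-.1441]),np.radians(9.5); R=np.array([[np.cos(th),-np.sin(th)],[np.sin(th),np.cos(th)]])
im=im[:,:,::-1].copy()
for x,y in [(-82,-91),(-82,91),(82,91),(82,-91),(-82,-7),(82,-7)]:
    p=proj('wrist',[*(c+R@[x/1000,y/1000]),.022],o); print((x,y),np.round(p)); cv2.circle(im,tuple(int(a) for a in p),3,(0,0,255),-1)
cv2.imwrite('pics/w_gt2.png',im)
E
```

```text
[ 0.64684648 -0.10496472  0.17233169] (np.float64(99.34744290871393), np.float64(-0.9999895433224264)) 0.02325542362975218 [ 0.26735145  0.79895684 -5.26728912]
(-82, -91) [138. 115.]
(-82, 91) [325. 114.]
(82, 91) [320. 269.]
(82, -91) [154. 270.]
(-82, -7) [224. 114.]
(82, -7) [231. 269.]
```

View pics/w_gt2.png

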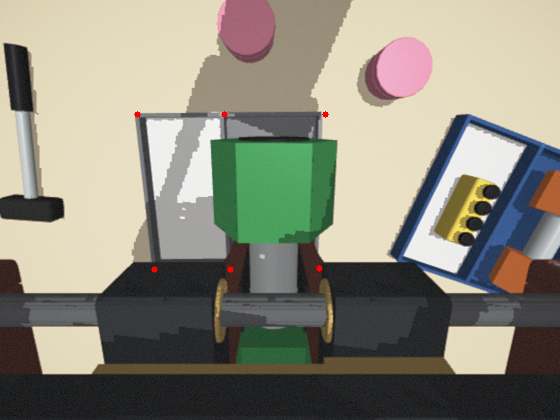

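The grey tray's predicted corners match the picture to within 1–2 px, and the green dumbbell hangs level over the trough. In the blue tray on the right, the trainer stands in its bay and the dumbbell lies in the trough. I'll lower the green one.

servo_tool(rows=[[1,1.5,35,0,0,0,255],[0,0,40,0,0,0,255],[0,0,35,0,0,0,255],[0,0,22,0,0,0,255],[0,0,12,0,0,0,255],[0,0,6,0,0,0,255],[0,0,4,0,0,0,255],[0,0,2,0,0,0,255],[0,0,0,0,0,0,255],[0,0,0,0,0,0,255]])

```text
time_s: 25.7
ee_pos: [0.6495, -0.1033, 0.0206]
tcp_rot: [0.647, 0.763, 0.0, 0.001]
contact_force: [0.8, -0.5, -5.0]
gripper_width: 0.0234
```

servo_tool(rows=[[0,0,1,0,0,0,255],[0,0,1,0,0,0,255],[0,0,0,0,0,0,255],[0,0,0,0,0,0,255]])

```text
time_s: 26.1
ee_pos: [0.6488, -0.1032, 0.0173]
tcp_rot: [0.647, 0.763, -0.0, -0.0]
contact_force: [-0.0, 0.1, -5.2]
gripper_width: 0.0237
```

servo_tool(rows=[[0,0,2,0,0,0,255],[0,0,2,0,0,0,255],[0,0,1,0,0,0,255],[0,0,0,0,0,0,255],[0,0,0,0,0,0,255]])

```text
time_s: 26.6
ee_pos: [0.6488, -0.1032, 0.0123]
tcp_rot: [0.647, 0.763, -0.0, -0.0]
contact_force: [-0.4, 0.4, -5.4]
gripper_width: 0.0234
```

servo_tool(rows=[[0,0,1,0,0,0,255],[0,0,0,0,0,0,255],[0,0,0,0,0,0,255]])

```text
time_s: 26.9
ee_pos: [0.6489, -0.1032, 0.0113]
tcp_rot: [0.647, 0.763, -0.0, -0.0]
contact_force: [-0.7, -0.2, -4.9]
gripper_width: 0.0229
```

servo_tool(rows=[[0,0,1,0,0,0,255],[0,0,0,0,0,0,255],[0,0,0,0,0,0,255]])

```text
time_s: 27.2
ee_pos: [0.6489, -0.1032, 0.0104]
tcp_rot: [0.647, 0.763, 0.0, 0.0]
contact_force: [-0.3, -0.2, -5.4]
gripper_width: 0.0236
```

servo_tool(rows=[[0,0,0.7,0,0,0,255],[0,0,0,0,0,0,255],[0,0,0,0,0,0,255]])

```text
time_s: 27.5
ee_pos: [0.6489, -0.1032, 0.0103]
tcp_rot: [0.647, 0.763, 0.0, 0.0]
contact_force: [-1.6, 0.5, 0.1]
gripper_width: 0.023
```

servo_tool(rows=[[0,0,0.7,0,0,0,255],[0,0,0,0,0,0,255],[0,0,0,0,0,0,255]])

```text
time_s: 27.8
ee_pos: [0.6489, -0.1032, 0.0102]
tcp_rot: [0.646, 0.763, 0.0, 0.0]
contact_force: [-4.7, 0.6, 4.2]
gripper_width: 0.0234
```

Touchdown. I'll release, rise, and go over the red tub. The jaw heading there will be about 0, so the fingers open along the bay's long side later.

servo_tool(rows=[[0,0,-1,0,0,0,170],[0,0,0,0,0,0,130],[0,0,0,0,0,0,120],[0,0,0,0,0,0,120],[0,0,0,0,0,0,120],[0,0,-10,0,0,0,120],[0,0,-30,0,0,0,120],[0,0,-40,0,0,0,120],[0,0,-40,0,0,0,60],[0,0,-45,0,0,0,0],[0,0,0,0,0,0,0]])

```text
time_s: 28.9
ee_pos: [0.6515, -0.1037, 0.1852]
tcp_rot: [0.646, 0.763, 0.003, 0.006]
contact_force: [0.4, -0.5, 0.5]
gripper_width: 0.067
```

```bash
python3 - <<'E'
from h import *
plan(.428,-.072,.18,0,12)
E
```

```text
n 12 row [-10.1 -18.9   0.3] [ 0.07 -0.04  8.29] norm 21.4 rad 0.43 0.65
```

servo_tool(rows=[[-10.1,-18.9,0,0,0,8.29,0],[-10.1,-18.9,0,0,0,8.29,0],[-10.1,-18.9,0,0,0,8.29,0],[-10.1,-18.9,0,0,0,8.29,0],[-10.1,-18.9,0,0,0,8.29,0],[-10.1,-18.9,0,0,0,8.29,0],[-10.1,-18.9,0,0,0,8.29,0],[-10.1,-18.9,0,0,0,8.29,0],[-10.1,-18.9,0,0,0,8.29,0],[-10.1,-18.9,0,0,0,8.29,0],[-10.1,-18.9,0,0,0,8.29,0],[-10.1,-18.9,0,0,0,8.29,0]])

```text
time_s: 30.1
ee_pos: [0.424, -0.0712, 0.1751]
tcp_rot: [1.0, -0.004, 0.0, 0.0]
contact_force: [-0.4, 0.2, 0.4]
gripper_width: 0.0881
```

servo_tool(rows=[[0,0,0,0,0,0,0],[0,0,0,0,0,0,0]])

```text
time_s: 30.3
ee_pos: [0.4251, -0.0717, 0.1753]
tcp_rot: [1.0, 0.002, 0.001, 0.0]
contact_force: [0.4, -0.3, -0.8]
gripper_width: 0.0879
```

```bash
python3 - <<'E'
from h import *
o,im=snap('wrist','w_tub'); print(o['ee_pos'],jawdeg(o),o['gripper_width'],o['time_s'])
im=cv2.GaussianBlur(im,(3,3),0)
blob(im,o,(0,140,50),(5,255,255),.040); blob(im,o,(175,160,50),(180,255,255),.04)
E
```

```text
[ 0.42508005 -0.07172524  0.17527355] (np.float64(0.21571698235930425), np.float64(-0.9999990150035738)) 0.08790519580656286 30.3
blob px [277. 195.] rect mm [428.3 -69.9] [46.5 47.5] 0.2
```

View pics/w_tub.png

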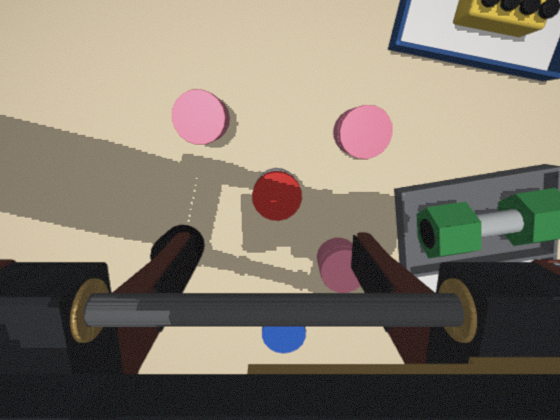

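The red lid is at (277,195), centre (0.4283,-0.0699). The pink tubs at (200,117), (363,132) and (340,263) and the black tub at (177,245) are all clear of the finger lanes at row 195. I'll descend.

servo_tool(rows=[[1.6,-1,35,0,0,0,0],[1.6,-0.8,40,0,0,0,0],[0,0,36,0,0,0,0],[0,0,30,0,0,0,0],[0,0,18,0,0,0,0],[0,0,9,0,0,0,0],[0,0,3,0,0,0,0],[0,0,0,0,0,0,0],[0,0,0,0,0,0,0]], squeeze=15)

```text
time_s: 31.25
ee_pos: [0.429, -0.0701, 0.0052]
tcp_rot: [1.0, -0.0, 0.001, 0.0]
contact_force: [-0.1, 1.0, -0.8]
gripper_width: 0.0878
```

servo_tool(rows=[[0,0,0,0,0,0,255],[0,0,0,0,0,0,255],[0,0,0,0,0,0,255],[0,0,0,0,0,0,255],[0,0,0,0,0,0,255],[0,0,0,0,0,0,255],[0,0,0,0,0,0,255]])

```text
time_s: 31.95
ee_pos: [0.4281, -0.0697, 0.004]
tcp_rot: [1.0, -0.0, 0.0, 0.0]
contact_force: [-0.4, -0.4, 1.0]
gripper_width: 0.0494
```

servo_tool(rows=[[0,0,-10,0,0,0,255],[0,0,-30,0,0,0,255],[0,0,-40,0,0,0,255],[0,0,-30,0,0,0,255],[0,0,-10,0,0,0,255],[0,0,0,0,0,0,255]])

```text
time_s: 32.55
ee_pos: [0.4288, -0.0699, 0.1255]
tcp_rot: [1.0, -0.0, 0.002, 0.0]
contact_force: [0.3, 0.3, -1.1]
gripper_width: 0.0494
```

```bash
python3 - <<'E'
from h import *
o=env.observe();print(o['ee_pos'],jawdeg(o),o['gripper_width'],o['contact_force'],o['torque'])
c,th=np.array([.6551,-.1441]),np.radians(9.5); R=np.array([[np.cos(th),-np.sin(th)],[np.sin(th),np.cos(th)]])
b=c+R@[0,-.048]; print(b); plan(*b,.12,9.5,7)
E
```

```text
[ 0.42883275 -0.06994513  0.1255212 ] (np.float64(-0.03706719123861586), np.float64(-0.9999949885821922)) 0.049418773661542466 [ 0.32231836  0.31841921 -1.05275178] [-0.06269379  0.07745879 -0.02303319]
[ 0.66302229 -0.19144171]
n 7 row [32.2 19.7  0.9] [ 0.01 -0.02 -1.36] norm 37.7 rad 0.47 0.69
```

servo_tool(rows=[[32.2,19.7,0.5,0,0,-1.36,255],[32.2,19.7,0.5,0,0,-1.36,255],[32.2,19.7,0.5,0,0,-1.36,255],[32.2,19.7,0.5,0,0,-1.36,255],[32.2,19.7,0.5,0,0,-1.36,255],[32.2,19.7,0.5,0,0,-1.36,255],[32.2,19.7,0.5,0,0,-1.36,255],[0,0,0,0,0,0,255],[0,0,0,0,0,0,255],[0,0,0,0,0,0,255]])

```text
time_s: 33.55
ee_pos: [0.6613, -0.1907, 0.1193]
tcp_rot: [0.997, 0.083, -0.001, -0.0]
contact_force: [-0.3, 0.0, -0.9]
gripper_width: 0.0495
```

```bash
python3 - <<'E'
from h import *
o,im=snap('wrist','w_gb'); print(o['ee_pos'],jawdeg(o),o['gripper_width'],o['contact_force'])
c,th=np.array([.6551,-.1441]),np.radians(9.5); R=np.array([[np.cos(th),-np.sin(th)],[np.sin(th),np.cos(th)]])
b=c+R@[0,-.048];print(step([b[0]-o['ee_pos'][0],b[1]-o['ee_pos'][1],.008-o['ee_pos'][2]],o))
im=im[:,:,::-1].copy()
for x,y in [(-82,91),(82,91),(-82,-7),(82,-7),(-82,-91),(82,-91)]:
    p=proj('wrist',[*(c+R@[x/1000,y/1000]),.022],o); cv2.circle(im,tuple(int(a) for a in p),3,(0,0,255),-1)
cv2.imwrite('pics/w_gb2.png',im)
E
```

```text
[ 0.66126758 -0.19072859  0.1193404 ] (np.float64(9.480926186041096), np.float64(-0.9999978111499365)) 0.04947142453563733 [-0.2596831   0.02318081 -0.94495239]
[  1.8   1.1 111.3]
```

View pics/w_gb2.png

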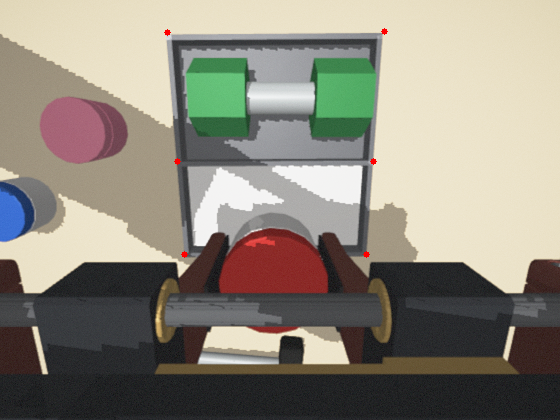

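The green dumbbell is flat and lengthwise in the grey trough at (280,97). The tub with the red lid hangs over the white bay, with the projected corners within about 4 px of the tray. I'll lower it.

servo_tool(rows=[[1.8,1,30,0,0,0,255],[0,0,32,0,0,0,255],[0,0,22,0,0,0,255],[0,0,12,0,0,0,255],[0,0,6,0,0,0,255],[0,0,4,0,0,0,255],[0,0,1.5,0,0,0,255],[0,0,0,0,0,0,255],[0,0,0,0,0,0,255],[0,0,0,0,0,0,255]])

```text
time_s: 34.6
ee_pos: [0.6647, -0.1921, 0.0137]
tcp_rot: [0.997, 0.083, 0.001, 0.0]
contact_force: [0.6, -0.3, -1.4]
gripper_width: 0.0497
```

servo_tool(rows=[[0,0,1,0,0,0,255],[0,0,0,0,0,0,255],[0,0,0,0,0,0,255]])

```text
time_s: 34.9
ee_pos: [0.6642, -0.192, 0.0119]
tcp_rot: [0.997, 0.083, -0.0, -0.0]
contact_force: [-0.6, -0.4, -0.8]
gripper_width: 0.0495
```

servo_tool(rows=[[0,0,1,0,0,0,255],[0,0,0,0,0,0,255],[0,0,0,0,0,0,255]])

```text
time_s: 35.2
ee_pos: [0.6642, -0.192, 0.0108]
tcp_rot: [0.997, 0.083, -0.0, -0.0]
contact_force: [-0.1, 0.0, -0.2]
gripper_width: 0.0495
```

servo_tool(rows=[[0,0,1,0,0,0,255],[0,0,0,0,0,0,255],[0,0,0,0,0,0,255]])

```text
time_s: 35.5
ee_pos: [0.6642, -0.192, 0.0098]
tcp_rot: [0.997, 0.083, -0.0, -0.0]
contact_force: [0.4, -0.2, -1.2]
gripper_width: 0.0495
```

servo_tool(rows=[[0,0,1,0,0,0,255],[0,0,0,0,0,0,255],[0,0,0,0,0,0,255]])

```text
time_s: 35.8
ee_pos: [0.6642, -0.192, 0.0088]
tcp_rot: [0.997, 0.083, -0.0, -0.0]
contact_force: [0.2, 0.1, -1.0]
gripper_width: 0.0496
```

servo_tool(rows=[[0,0,0.8,0,0,0,255],[0,0,0,0,0,0,255],[0,0,0,0,0,0,255]])

```text
time_s: 36.1
ee_pos: [0.6643, -0.192, 0.0081]
tcp_rot: [0.997, 0.083, -0.0, -0.0]
contact_force: [-0.6, 0.5, -1.8]
gripper_width: 0.0497
```

servo_tool(rows=[[0,0,0.6,0,0,0,255],[0,0,0,0,0,0,255],[0,0,0,0,0,0,255]])

```text
time_s: 36.4
ee_pos: [0.6643, -0.192, 0.008]
tcp_rot: [0.997, 0.083, 0.0, 0.0]
contact_force: [-1.3, 0.6, 2.5]
gripper_width: 0.0494
```

Contact. I'll release, rise and back off toward the base for the final check.

servo_tool(rows=[[0,0,0,0,0,0,100],[0,0,0,0,0,0,60],[0,0,0,0,0,0,40],[0,0,0,0,0,0,40],[0,0,0,0,0,0,40],[0,0,-10,0,0,0,40],[0,0,-30,0,0,0,40],[0,0,-45,0,0,0,20],[0,0,-48,0,0,0,0],[0,0,-48,0,0,0,0],[0,0,-20,0,0,0,0]])

```text
time_s: 37.5
ee_pos: [0.6654, -0.1923, 0.2168]
tcp_rot: [0.997, 0.083, 0.005, 0.002]
contact_force: [0.6, 0.4, 0.1]
gripper_width: 0.0878
```

servo_tool(rows=[[-35,0,-5,0,0,0,0],[-35,0,-5,0,0,0,0],[-35,0,-5,0,0,0,0],[-35,0,-5,0,0,0,0],[-35,0,-5,0,0,0,0],[-35,0,-5,0,0,0,0],[0,0,0,0,0,0,0],[0,0,0,0,0,0,0]])

```text
time_s: 38.3
ee_pos: [0.457, -0.2268, 0.24]
tcp_rot: [0.997, 0.082, 0.001, 0.001]
contact_force: [-0.5, -0.2, -0.2]
gripper_width: 0.0879
```

```bash
python3 - <<'E'
from h import *
o,im=snap('scene','scene1'); print(o['ee_pos'],o['contact_force'])
_,s=snap('side','side2')
a=cv2.resize(im[150:320,100:460],(794,375),interpolation=cv2.INTER_CUBIC); b=cv2.resize(s[100:370,190:450],(230,222)) 
b=cv2.resize(s[120:280,190:450],(366,225),interpolation=cv2.INTER_CUBIC)
b2=cv2.resize(s[230:370,220:450],(370,225),interpolation=cv2.INTER_CUBIC)
out=np.zeros((600,794,3),np.uint8); out[:375]=a; out[375:,:366]=b; out[375:,370:740]=b2
cv2.imwrite('pics/final.png',out[:,:,::-1])
E
```

```text
[ 0.45704172 -0.22678004  0.23998126] [-0.48595896 -0.18595327 -0.22800902]
```

View pics/final.png

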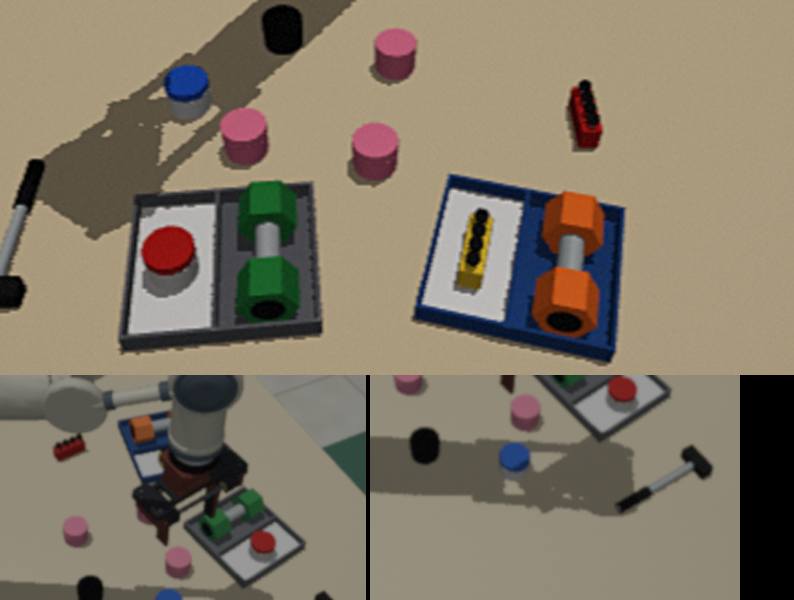

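The final view shows the red-lidded tub upright in the grey bay (168,258) and the green dumbbell in the grey trough (268,250). The yellow trainer stands in the blue bay (475,250) and the orange dumbbell lies in the blue trough (570,262). The red trainer, blue tub, hammer and pink and black tubs are where they were. The gripper is clear of everything.

```bash
python3 -c "
from bench import env
print(env.hand_in())"
```

```text
the job is handed in; nothing more can be done
None
```

Both kits are packed and the job is handed in, after about 38 s of robot time.

- **Blue tray:** the orange dumbbell lies lengthwise in the wide trough, and the yellow finger trainer stands upright in the white bay.
- **Grey tray:** the green dumbbell lies lengthwise in the wide trough, and the red-lidded tub stands upright in the white bay.

I packed them in the order you listed. Each item was lowered slowly until the wrist force showed it resting on the tray floor, then released.

The last scene and side pictures show all four items in place. The red trainer, the blue-lidded tub, the hammer and the pink and black tubs are in the same places as in the first picture. The gripper was open and clear, with the wrist force close to zero.

No check failed. The one disagreement was that the blue tray sat 3–4 mm nearer the base than first measured, and I corrected for it before setting anything down there.

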